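# Turn over the drying filter discs and pull the red-dotted reject

### The arm

A 6-joint arm with a two-finger parallel gripper is mounted at the origin on a cart in front of the work surface, level with it; the furniture and walls round the work are solid. World frame = base frame: x ahead of the robot, y to its left, z up, the work surface at z = 0. Lengths are in m, angles in rad, forces in N, time in s.
With the tool pointing down it reaches from about 0.25 to 0.725 m from the base axis. Payload 4 kg.
Tool frame: the origin (TCP) lies midway between the tips of the shut fingers; the grasp point (between the pads) lies 19 mm behind it; z points along the fingers, y is the line along which they close (so a half turn about z gives the same grasp; the last joint's range is limited). The gripper opens to 85 mm and grips with 20 to 120 N. Pads are 22 mm wide; open, the fingers measure 114 mm over their backs; the gripper's body (76 mm by 85 mm) begins 54 mm behind the grasp point. The pads swing forward as they close: fully open they stand 13 mm farther back than shut.
Start: joints at [1.115, 0.241, 0.005, 1.335, 0, 1.571], TCP at [0.22, 0.449, 0.199] pointing down, gripper open.
Joint ranges: [-2.72, 2.72], [-1.05, 1.87], [-1.09, 1.28], [-1.99, 2.15], [-1.42, 1.44], [-3.14, 3.14]. Speed limits (rad/s): [2.79, 2.79, 3.14, 3.14, 3.14, 3.14].

### API

Orientations are given as a unit quaternion [w, x, y, z].
In Python, from bench import manip gives the robot as it stands.
- The arm moves only by the shell command python3 nudge.py 'ROWS' [OPENING] [FORCE]. ROWS is a JSON list of rows, 1 to 10 of them, each of 4 numbers: dx, dy, dz in m, then a turn about the tool's z in rad; each row is the pose to reach, as a shift and turn from the pose commanded when the command began, along the tool's axes at that moment; what a row does not reach only later rows make up. A row lasts 1/8 s, in which the tool goes at most 0.0625 m and 0.188 rad, less where a joint would pass 70% of its speed; a pose out of reach is approached as far as the arm can. OPENING is the finger opening in m, set as the command begins (- or left out keeps the last). The fingers move at their own pace and stop on an object; FORCE is the grip in N (left out, the last holds). Time passes only in rows, so rows that do not move let the fingers close. It prints the time, the measured TCP pose, the force, the opening and the grip force at its end.
- manip.state(): the state, without advancing time (a new reading comes with each control period).
- manip.snapshot(name): name is "side" or "top"; returns the picture (480x640x3 uint8, red, green, blue); there is no depth.
- manip.camera_info(name): a dict with "K" (3x3 intrinsics, pixels), "dist_coeffs" ([k1, k2, p1, p2, k3] as OpenCV has them; the pictures are not rectified), "extrinsics" (4x4, takes a point from world to camera coordinates). Camera axes: x right, y up, looking along -z (the intrinsics and any distortion apply to the point x, -y, -z); pixel columns grow to the right and rows downward; lengths in m; the calibration is good to about 2 mm. A picture is of the moment at which its call begins. camera_info takes no time and is no camera call.
- manip.hand_in(): hands the job in; it is judged then, once.
The state is a dict: "time": time; "qpos": joint angles; "qvel": joint speeds; "joint_efforts": joint torques, N m; "tool_pos": TCP position; "eef_rot": TCP orientation; "wrist_force": force on the tool from outside, world axes, zero at the start; "torque": the same for the moment, N m; "gripper_width": finger opening in m; "grasp_force": force on a finger pad.
Only numpy, scipy, OpenCV 4.12 (cv2) and the standard library are available. Lean on these libraries where they do the work, as an engineer would, in place of code of your own. Each camera call takes 0.05 s, during which the arm holds its last target. There are 200 camera calls.

### The job

The three porous discs leaning in the drying rack look alike, but one failed its flow test and has a red paint dot on its hidden back. Tip all three forward on to the rack's rubber apron so that they lie flat with their backs up, and then put the one with the red dot flat in the nearly empty grey tray beside the rack, dot still up; leave the two good discs lying on the apron. Do not shift the two tins standing by.

Things in the scene. Friction and masses are not known exactly. Their poses are not given: they have to be found in the camera images.
- rack: drying rack, fixed on the table, base 150 mm (x) by 290 mm (y). Origin: centre of its underside; x points from the apron (front) to the back plate, y along the row of discs, z up. Three pockets at y = -0.098, 0, 0.098, each x = 0.025 to 0.043, 42 mm long, floor z = 0.006: a disc stands in each on its edge and leans back 18 degrees (top to +x) on the back plate
- apron (a point): centre of the top of the rack's black rubber apron, which fills rack x = -0.074 to 0.025 at z = 0.012, level with the pockets' front edge. A disc tipped over that edge comes to lie in front of its pocket, centre near rack x = 0, upper face z = 0.020, 38 mm clear of its neighbour
- back_edge (a point): middle of the upper edge of the aluminium back plate, at rack x = 0.048, z = 0.042. The leaning discs stand free above it: their tops reach rack z = 0.064, the back there at x = 0.053, with open space behind. A fingertip behind this free part, drawn to rack -x, tips a disc; it falls over by itself soon after it has passed upright (top at x = 0.025)
- disc_dot: one of three grey-brown porous discs, 60 mm diameter, 8 mm thick, about 55 g, alike from the front. Origin: centre of its BACK face; z axis through the thickness, out of the front face (front face at z = 0.008). It starts leaning in a rack pocket; once turned over it lies with its z axis straight down. This one has the red dot, 22 mm, on its back; its pocket varies
- disc_plain_1: one of three grey-brown porous discs, 60 mm diameter, 8 mm thick, about 55 g, alike from the front. Origin: centre of its BACK face; z axis through the thickness, out of the front face (front face at z = 0.008). It starts leaning in a rack pocket; once turned over it lies with its z axis straight down. Good: plain back
- disc_plain_2: one of three grey-brown porous discs, 60 mm diameter, 8 mm thick, about 55 g, alike from the front. Origin: centre of its BACK face; z axis through the thickness, out of the front face (front face at z = 0.008). It starts leaning in a rack pocket; once turned over it lies with its z axis straight down. Good: plain back
- tray: grey plastic tray next to the rack, fixed, 184 mm (x) by 294 mm (y), walls 26 mm high, 9 mm thick. Origin: centre of its underside; y along it, z up; inner floor z = 0.003, inside x = -0.083 to 0.083, y = -0.138 to 0.138. A steel ring (70 mm, 30 mm high) and a brass grid plate, both fixed, lie in its +y third (y above 0.055)
- tray_space (a point): centre of the empty part of the tray, on its inner floor (tray x = 0, y = -0.045)
- tin: lidded aluminium sample tin, 56 mm diameter, 40 mm high, loose on the table; a bystander. Origin: centre of its underside
- tin_open: sample tin without its lid, brown soil to the brim, 54 mm diameter, 38 mm high, loose on the table; a bystander. Origin: centre of its underside

How it is judged:
On the way:
1. all three discs lie flat on the apron with their backs up (angle between each of disc_dot, disc_plain_1, disc_plain_2's own z axis and vertical above 2.95 rad and x of disc_dot in the frame of rack between -0.075 and 0.03 m and y of disc_dot in the frame of rack between -0.145 and 0.145 m and z of disc_dot in the frame of rack between 0.012 and 0.026 m and x of disc_plain_1 in the frame of rack between -0.075 and 0.03 m and y of disc_plain_1 in the frame of rack between -0.145 and 0.145 m and z of disc_plain_1 in the frame of rack between 0.012 and 0.026 m and x of disc_plain_2 in the frame of rack between -0.075 and 0.03 m and y of disc_plain_2 in the frame of rack between -0.145 and 0.145 m and z of disc_plain_2 in the frame of rack between 0.012 and 0.026 m), for 0.2 s.
At the end, for the whole second after the job is handed in: the red-dotted disc lies flat (within 11 degrees) on the tray's floor, dot up; both plain discs lie flat, backs up, with their centres over the rack (within 11 degrees and on the apron); all three at rest (angle between each of disc_plain_1, disc_plain_2, disc_dot's own z axis and vertical above 2.95 rad and x of disc_plain_1 in the frame of rack between -0.075 and 0.03 m and y of disc_plain_1 in the frame of rack between -0.145 and 0.145 m and z of disc_plain_1 in the frame of rack between 0.012 and 0.026 m and x of disc_plain_2 in the frame of rack between -0.075 and 0.03 m and y of disc_plain_2 in the frame of rack between -0.145 and 0.145 m and z of disc_plain_2 in the frame of rack between 0.012 and 0.026 m and x of disc_dot in the frame of tray between -0.056 and 0.056 m and y of disc_dot in the frame of tray between -0.111 and 0.111 m and z of disc_dot in the frame of tray between 0.004 and 0.018 m and linear speed of each of disc_dot, disc_plain_1, disc_plain_2 below 0.02 m/s); the robot touches nothing.
It fails at once if either tin is shifted by more than 20 mm (distance of any of tin, tin_open from where it was at the start of the episode above 0.02 m).
It also fails if it takes over 51 s, if anything falls off the work surface, if the arm or the gripper's body presses on something with over 40 N, if the wrist force passes 120 N, or if a joint passes its speed limit or range.

## Working session

There is one attempt and no reset: what is moved stays moved. The work goes in short steps, Python scripts to look and compute and a shell command to move; the robot and the scene stay as the last step left them, time stands still between calls to the robot, and variables do not carry over. Pictures are saved under pics/ and viewed, at most 10 in all, crops included, and the job is handed in when it is done.

```bash
ls; mkdir -p pics; python3 - <<'E'
from bench import manip
import cv2,numpy as np
for n in("side","top"):
    im=manip.snapshot(n);cv2.imwrite(f"pics/{n}0.png",im[:,:,::-1])
    c=manip.camera_info(n);print(n,np.round(c["K"],1).tolist(),np.round(c["dist_coeffs"],4),np.round(c["extrinsics"],4).tolist())
s=manip.state();print(s["tool_pos"],s["eef_rot"],s["time"])
E
```

```text
bench.py
nudge.py
pics
side [[513.9, 0.0, 321.4], [0.0, 513.9, 242.7], [0.0, 0.0, 1.0]] [-0.0355  0.      0.      0.      0.    ] [[0.9566, -0.2904, 0.0252, -0.5242], [0.1305, 0.5041, 0.8537, -0.1231], [-0.2606, -0.8133, 0.5201, -0.9407], [0.0, 0.0, 0.0, 1.0]]
top [[522.1, 0.0, 312.4], [0.0, 522.1, 235.0], [0.0, 0.0, 1.0]] [0.0348 0.     0.     0.     0.    ] [[0.0914, -0.9958, 0.0052, -0.0786], [0.9753, 0.0906, 0.2016, -0.5544], [-0.2012, -0.0134, 0.9795, -0.9032], [0.0, 0.0, 0.0, 1.0]]
[0.21981482 0.44840334 0.19768614] [-2.19996124e-04  2.25927296e-01  9.74143704e-01 -9.23418695e-04] 0.1
```

View pics/top0.png

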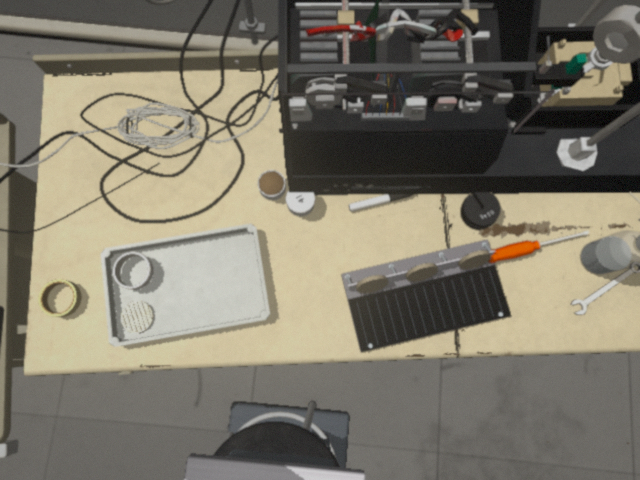

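View pics/side0.png

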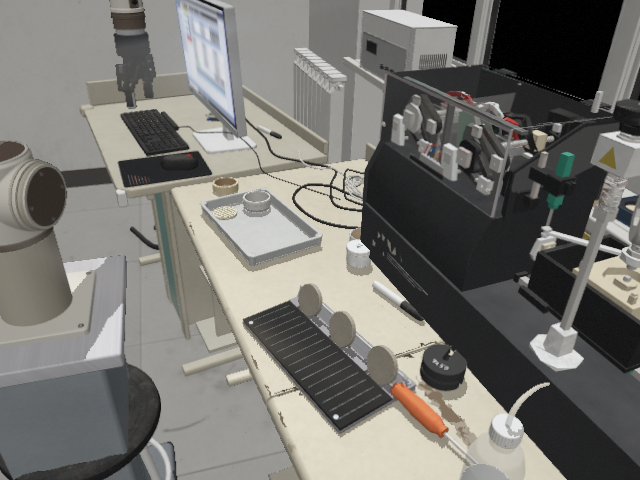

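Top view: rack apron spans about (348,280)–(510,315), with discs at (373,285), (422,272), (475,261). The tray is at (105–268, 230–343) and the tins at (271,183) and (300,201). In the side view, discs are at (310,300), (342,329), (382,364), and a screwdriver handle lies near (405,395), close to the right-hand disc.

```bash
cat > h.py <<'E'
from bench import manip
import cv2,numpy as np
C={n:manip.camera_info(n) for n in("side","top")}
def rays(n,px):
    c=C[n];E=np.array(c["extrinsics"]);R=E[:3,:3];t=E[:3,3]
    u=cv2.undistortPoints(np.array(px,float).reshape(-1,1,2),np.array(c["K"]),np.array(c["dist_coeffs"])).reshape(-1,2)
    d=np.c_[u[:,0],-u[:,1],-np.ones(len(u))]
    return -R.T@t,d@R
def plane(n,px,z):
    o,d=rays(n,px);return o+d*((z-o[2])/d[:,2])[:,None]
def tri(ps,pt):
    o1,d1=rays("side",ps);o2,d2=rays("top",pt);out=[]
    for a,b in zip(d1,d2):
        k=np.linalg.lstsq(np.c_[a,-b],o2-o1,rcond=None)[0]
        p,q=o1+k[0]*a,o2+k[1]*b;out.append([*(p+q)/2,np.linalg.norm(p-q)])
    return np.array(out)
E
python3 - <<'E'
from h import *
np.set_printoptions(precision=4,suppress=True)
Q={}
for n,(x0,y0,x1,y1) in dict(top=(335,240,520,360),side=(235,290,400,435)).items():
    im=cv2.imread(f"pics/{n}0.png");m=np.zeros(im.shape[:2],np.uint8)
    m[y0:y1,x0:x1]=(im[y0:y1,x0:x1].max(2)<75)*255
    m=cv2.morphologyEx(m,cv2.MORPH_CLOSE,np.ones((5,5)));m=cv2.morphologyEx(m,cv2.MORPH_OPEN,np.ones((5,5)))
    c=max(cv2.findContours(m,0,2)[0],key=cv2.contourArea)
    P=plane(n,c,.012)[:,:2].astype(np.float32);r=cv2.minAreaRect(P*1000)
    print(n,cv2.contourArea(c),r,cv2.boxPoints(r).tolist())
    cv2.imwrite(f"pics/m_{n}.png",m)
    print(cv2.approxPolyDP(cv2.convexHull(c),5,True).reshape(-1,2).tolist())
im=cv2.imread("pics/top0.png")
a=cv2.resize(im[225:360,335:535],(800,540),interpolation=cv2.INTER_CUBIC);cv2.imwrite("pics/ctop.png",a)
s=cv2.imread("pics/side0.png")
cv2.imwrite("pics/cside.png",cv2.resize(s[270:440,230:450],(776,600),interpolation=cv2.INTER_CUBIC))
# rough: tray corners, tins
print(plane("top",[[105,250],[256,228],[268,318],[112,343]],.026))
print(plane("top",[[271,183],[300,201]],.04))
print("machine base",plane("top",[[290,190],[640,190]],0))
E
```

```text
top 8019.0 ((459.07623291015625, -253.02621459960938), (118.08479309082031, 286.57232666015625), 19.647653579711914) [[355.2935791015625, -137.9345703125], [451.64923095703125, -407.82208251953125], [562.85888671875, -368.11785888671875], [466.50323486328125, -98.2303466796875]]
[[494, 266], [508, 315], [361, 349], [350, 300], [475, 258]]
side 7484.0 ((452.2801208496094, -260.5477294921875), (105.82028198242188, 287.238525390625), 18.38190460205078) [[356.7794189453125, -140.9417266845703], [447.35992431640625, -413.52410888671875], [547.7808227539062, -380.15374755859375], [457.2003173828125, -107.57135009765625]]
[[245, 319], [291, 303], [389, 401], [338, 428]]
[[0.5011 0.3573 0.026 ]
 [0.5692 0.0811 0.026 ]
 [0.4032 0.04   0.026 ]
 [0.3338 0.3153 0.026 ]]
[[0.6563 0.0608 0.04  ]
 [0.6261 0.0023 0.04  ]]
machine base [[ 0.6576  0.026   0.    ]
 [ 0.7203 -0.659   0.    ]]
```

View pics/ctop.png

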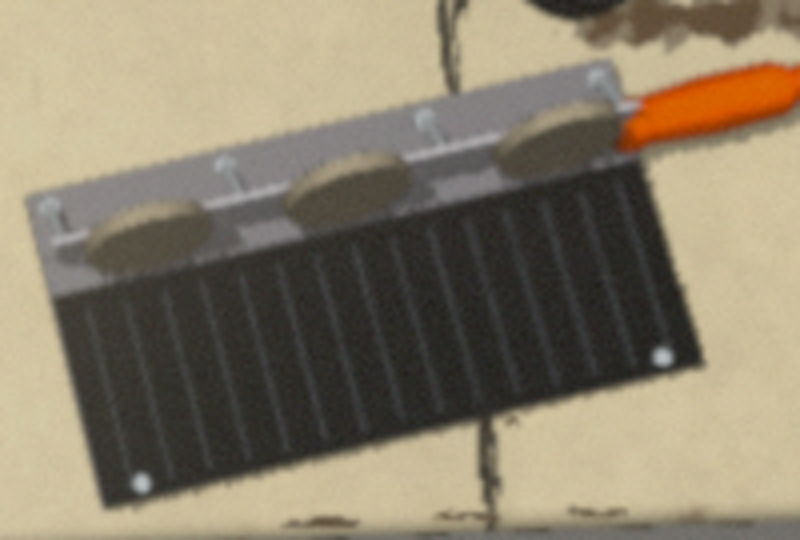

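View pics/cside.png

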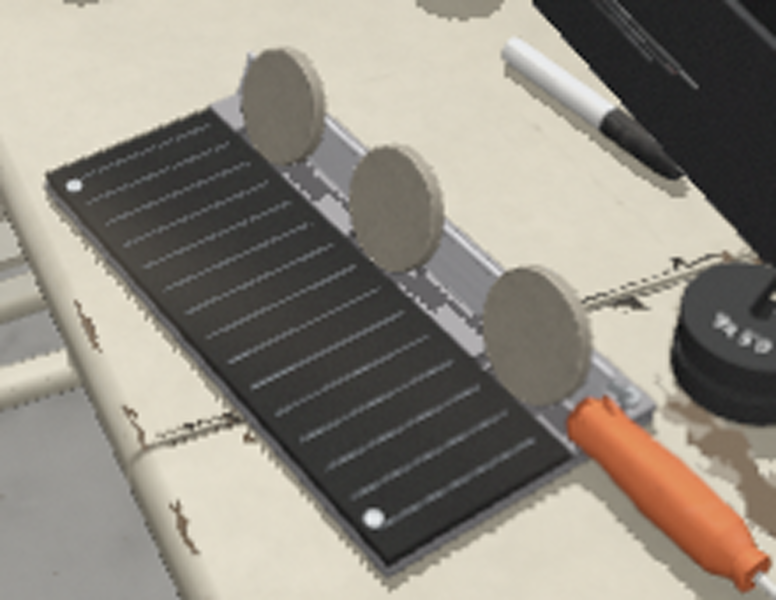

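Crops: apron corners, front screws and disc tops read for both views (crop → full pixels below). The screwdriver handle ends at the right of the right-hand disc.

```bash
python3 - <<'E'
from h import *
np.set_printoptions(precision=4,suppress=True)
ct=lambda L:np.array(L)/4.+[334.6,224.6]
cs=lambda L:np.array(L)/3.527+[229.6,269.6]
T=ct([[105,507],[703,365],[645,163],[57,297],[142,484],[662,357]])
S=cs([[47,175],[390,565],[580,455],[212,108],[74,186],[374,518]])
P=tri(S,T);print(P)
# rack pose: model corners (x,y)
M=np.array([[-.074,.145],[-.074,-.145],[.025,-.145],[.025,.145]])
for Q in (P[:4,:2],plane("top",T[:4],.012)[:,:2],plane("side",S[:4],.012)[:,:2]):
    a=M-M.mean(0);b=Q-Q.mean(0);th=np.arctan2((a[:,0]*b[:,1]-a[:,1]*b[:,0]).sum(),(a*b).sum())
    R=np.array([[np.cos(th),-np.sin(th)],[np.sin(th),np.cos(th)]]);o=Q.mean(0)-R@M.mean(0)
    print("rack",o,th,np.abs(Q-(M@R.T+o)).max())
D=tri(cs([[292,47],[408,147],[545,267]]),ct([[155,200],[352,152],[573,102]]));print("tops",D)
print("tops rack",(D[:,:2]-o)@R,D[:,2])
# tray: corners of the rim by hand and from floor mask in both views
for n,box in dict(top=(95,220,280,350),side=(195,180,330,270)).items():
    im=cv2.imread(f"pics/{n}0.png").astype(int);m=np.zeros(im.shape[:2],np.uint8);x0,y0,x1,y1=box
    c=im[y0:y1,x0:x1];m[y0:y1,x0:x1]=((c[...,2]-c[...,0]<14)&(c.max(2)>95))*255
    m=cv2.morphologyEx(m,cv2.MORPH_OPEN,np.ones((3,3)));k=max(cv2.findContours(m,0,2)[0],key=cv2.contourArea)
    h=cv2.convexHull(k);print(n,cv2.contourArea(k),cv2.approxPolyDP(h,4,True).reshape(-1,2).tolist())
    print(cv2.minAreaRect(plane(n,h,.026)[:,:2].astype(np.float32)))
E
```

```text
[[ 0.3593 -0.1357  0.0087  0.0003]
 [ 0.4506 -0.4091  0.0076  0.0012]
 [ 0.5442 -0.3799  0.0109  0.0039]
 [ 0.453  -0.1062  0.0108  0.    ]
 [ 0.3708 -0.1516  0.012   0.0005]
 [ 0.4513 -0.3884  0.0117  0.0005]]
rack [ 0.475 -0.25 ] 0.32012994686828555 0.0018427481942778212
rack [ 0.4742 -0.2493] 0.31675619166905783 0.0028249727108936584
rack [ 0.475  -0.2524] 0.32493819056797624 0.001314048705533477
tops [[ 0.4906 -0.1417  0.0695  0.0085]
 [ 0.5218 -0.2287  0.0663  0.0068]
 [ 0.5522 -0.3252  0.0692  0.009 ]]
tops rack [[ 0.0501  0.0999]
 [ 0.0519  0.0075]
 [ 0.0498 -0.0937]] [0.0695 0.0663 0.0692]
top 15157.0 [[254, 227], [268, 308], [265, 318], [126, 344], [110, 342], [101, 257], [105, 249]]
((0.45238861441612244, 0.20135731995105743), (0.18230301141738892, 0.29246652126312256), 15.184661865234375)
side 5514.0 [[202, 201], [267, 188], [321, 233], [320, 244], [250, 265], [204, 213]]
((0.45094892382621765, 0.1856546849012375), (0.19369231164455414, 0.32480892539024353), 15.104724884033203)
```

```bash
cat >> h.py <<'E'
TH=.320;RO=np.array([.4747,-.2505]);RR=np.array([[np.cos(TH),-np.sin(TH)],[np.sin(TH),np.cos(TH)]])
rk=lambda x,y,z:np.r_[RO+RR@[x,y],z]
from scipy.spatial.transform import Rotation as Ro
def delta(p,yaw=None):
    s=manip.state();q=s["eef_rot"];R=Ro.from_quat([q[1],q[2],q[3],q[0]]).as_matrix()
    y=np.arctan2(R[1,1],R[0,1]);print("delta",np.round(R.T@(p-s["tool_pos"]),4),"turn",None if yaw is None else round(-(yaw-y),4))
    print("rack pos",np.round(RR.T@(s["tool_pos"][:2]-RO),4),s["tool_pos"][2])
E
python3 - <<'E'
from h import *
print("machine edge z0",plane("side",[[425,319],[385,277]],0),plane("top",[[420,193],[300,190]],0))
print("at .1",plane("side",[[425,319],[385,277]],.1),plane("top",[[420,193],[300,190]],.1))
delta(rk(.082,.098,.14),TH+np.pi/2);delta(rk(.082,-.098,.14))
E
```

```text
machine edge z0 [[ 6.83378862e-01 -2.12143099e-01  0.00000000e+00]
 [ 6.64257744e-01 -6.81180711e-02 -1.11022302e-16]] [[ 6.75238096e-01 -2.31057976e-01  0.00000000e+00]
 [ 6.59420970e-01  6.23651008e-03 -1.11022302e-16]]
at .1 [[ 0.61572193 -0.31798588  0.1       ]
 [ 0.5997477  -0.19766397  0.1       ]] [[ 0.64422311 -0.21190235  0.1       ]
 [ 0.62999277  0.0015865   0.1       ]]
delta [-0.5264 -0.3879  0.0584] turn -0.7758
rack pos [-0.0221  0.7436] 0.19768614239681842
delta [-0.6637 -0.5278  0.0587] turn None
rack pos [-0.0221  0.7436] 0.19768614239681842
```

```bash
python3 nudge.py '[[-0.05,-0.037,0,-0.18],[-0.095,-0.07,0,-0.36],[-0.14,-0.105,0,-0.54],[-0.19,-0.14,0,-0.7],[-0.24,-0.177,0,-0.776],[-0.29,-0.214,0.01,-0.776],[-0.34,-0.25,0.02,-0.776],[-0.39,-0.287,0.035,-0.776],[-0.44,-0.324,0.045,-0.776],[-0.49,-0.361,0.055,-0.776]]' 0 40; python3 nudge.py '[[-0.01,-0.01,0,0],[-0.01,-0.01,0,0],[-0.01,-0.01,0,0]]'; python3 -c "
from h import *
delta(rk(.082,.098,.052),TH+np.pi/2)"
```

```text
time: 1.35
tool_pos: [0.4922, -0.0748, 0.1461]
eef_rot: [-0.0, -0.159, 0.987, 0.0]
wrist_force: [0.4, 0.4, 1.0]
gripper_width: 0.0002
grasp_force: 0.0
time: 1.72
tool_pos: [0.5037, -0.0779, 0.1468]
eef_rot: [-0.0, -0.16, 0.987, 0.0]
wrist_force: [-0.1, 0.3, 1.2]
gripper_width: 0.0002
grasp_force: 0.0
delta [-0.0001 -0.0567  0.0948] turn 0.002
rack pos [0.0819 0.1547] 0.14683859241912142
```

```bash
python3 nudge.py '[[0,-0.03,0,0],[0,-0.057,0,0],[0,-0.057,0.04,0],[0,-0.057,0.08,0],[0,-0.057,0.0945,0],[0,-0.057,0.0945,0]]'; python3 - <<'E'
from h import *
delta(rk(.082,.098,.05),TH+np.pi/2)
a=manip.snapshot("side")[270:440,230:450,::-1];b=manip.snapshot("top")[225:360,335:535,::-1]
cv2.imwrite("pics/p1.png",np.hstack([cv2.resize(a,(400,309)),cv2.resize(b,(400,309))]))
E
```

```text
time: 2.48
tool_pos: [0.5218, -0.1322, 0.0522]
eef_rot: [-0.001, -0.16, 0.987, 0.0]
wrist_force: [-0.2, -0.4, 0.7]
gripper_width: -0.0004
grasp_force: 0.0
delta [-0.0001  0.0005  0.0022] turn 0.0019
rack pos [0.0819 0.0975] 0.05219507478962942
```

View pics/p1.png

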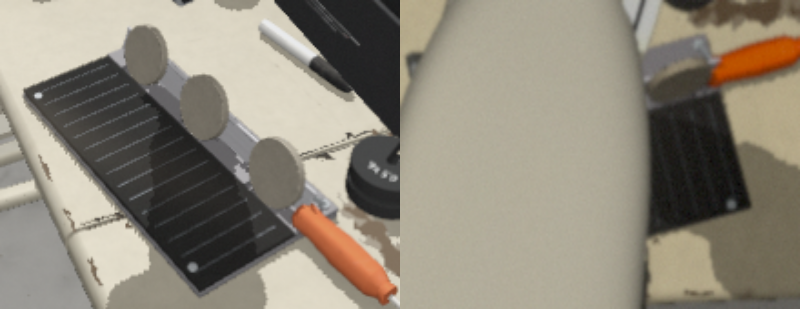

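```bash
python3 - <<'E'
from h import *
def proj(n,p):
    c=C[n];E=np.array(c["extrinsics"]);q=E[:3,:3]@p+E[:3,3]
    return cv2.projectPoints(np.array([[q[0],-q[1],-q[2]]]),np.zeros(3),np.zeros(3),np.array(c["K"]),np.array(c["dist_coeffs"]))[0].ravel()
print(proj("side",manip.state()["tool_pos"]),proj("side",rk(.053,.098,.064)),proj("side",rk(.082,.098,.0)))
cv2.imwrite("pics/p2.png",manip.snapshot("side")[170:340,230:450,::-1].repeat(3,0).repeat(3,1))
E
```

```text
[330.56131749 284.04066725] [316.44499885 284.45338818] [328.3822506  306.98027028]
```

View pics/p2.png

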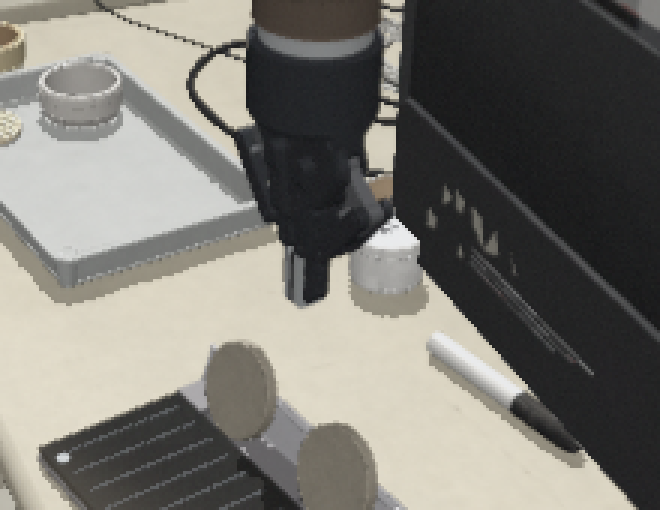

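The fingertips appear at side pixel (333,271), but the TCP projects to (331,284), so they look higher than expected. I'll check the same thing against the start picture.

```bash
cat >> h.py <<'E'
def proj(n,p):
    c=C[n];E=np.array(c["extrinsics"]);q=E[:3,:3]@p+E[:3,3]
    return cv2.projectPoints(np.array([[q[0],-q[1],-q[2]]]),np.zeros(3),np.zeros(3),np.array(c["K"]),np.array(c["dist_coeffs"]))[0].ravel()
E
python3 - <<'E'
from h import *
p=np.array([.2198,.4484,.1977]);Y=np.array([.44,.898,0])
for w in(-.042,.042):
  for z in (0,.013):print(w,z,proj("side",p+Y*w+[0,0,z]))
im=cv2.imread("pics/side0.png")[60:120,95:170];g=im.max(2)
b=manip.snapshot("side")[240:290,300:365].max(2)
print("start dark bottom rows per col");m=g<75
print([(95+c,60+np.nonzero(m[:,c])[0].max()) for c in range(0,75,4) if m[:,c].any()])
print([(300+c,240+(np.nonzero(b[:,c]<90)[0].max() if (b[:,c]<90).any() else 0)) for c in range(0,65,4)])
s=manip.state();print(s["tool_pos"],s["qpos"],s["gripper_width"])
E
```

```text
-0.042 0 [135.51524325 126.343817  ]
-0.042 0.013 [134.66117851 121.07096368]
0.042 0 [150.93477005 115.7784125 ]
0.042 0.013 [150.20700538 110.74208246]
start dark bottom rows per col
[(119, np.int64(90)), (123, np.int64(119)), (127, np.int64(119)), (131, np.int64(119)), (135, np.int64(119)), (139, np.int64(119)), (143, np.int64(118)), (147, np.int64(119)), (151, np.int64(119)), (155, np.int64(119)), (159, np.int64(119)), (163, np.int64(119)), (167, np.int64(119))]
[(300, 240), (304, 240), (308, 240), (312, 240), (316, np.int64(240)), (320, np.int64(243)), (324, np.int64(250)), (328, np.int64(254)), (332, np.int64(270)), (336, np.int64(269)), (340, np.int64(255)), (344, np.int64(254)), (348, np.int64(253)), (352, np.int64(249)), (356, np.int64(245)), (360, np.int64(242)), (364, np.int64(244))]
[ 0.52397788 -0.13347706  0.05422242] [-2.49424620e-01  4.21734334e-01 -1.31518768e-01  1.01396185e+00
 -1.33612356e-05 -5.70137166e-01] -3.7759650804095756e-05
```

```bash
python3 nudge.py '[[-0.03,0,0,0],[-0.03,0,0.015,0],[-0.03,0,0.03,0],[-0.03,0,0.04,0],[-0.03,0,0.04,0]]'; python3 - <<'E'
from h import *
s=manip.state();print(s["tool_pos"],s["wrist_force"],proj("side",s["tool_pos"]))
cv2.imwrite("pics/p3.png",manip.snapshot("side")[190:340,240:440,::-1].repeat(4,0).repeat(4,1))
E
```

```text
time: 3.3
tool_pos: [0.5492, -0.1238, 0.0109]
eef_rot: [-0.002, -0.159, 0.987, 0.001]
wrist_force: [-1.3, -1.2, 0.2]
gripper_width: 0.0001
grasp_force: 0.0
[ 0.54917292 -0.12383756  0.0109345 ] [-1.26336807 -1.19686888  0.17665984] [341.08089713 297.60340162]
```

View pics/p3.png

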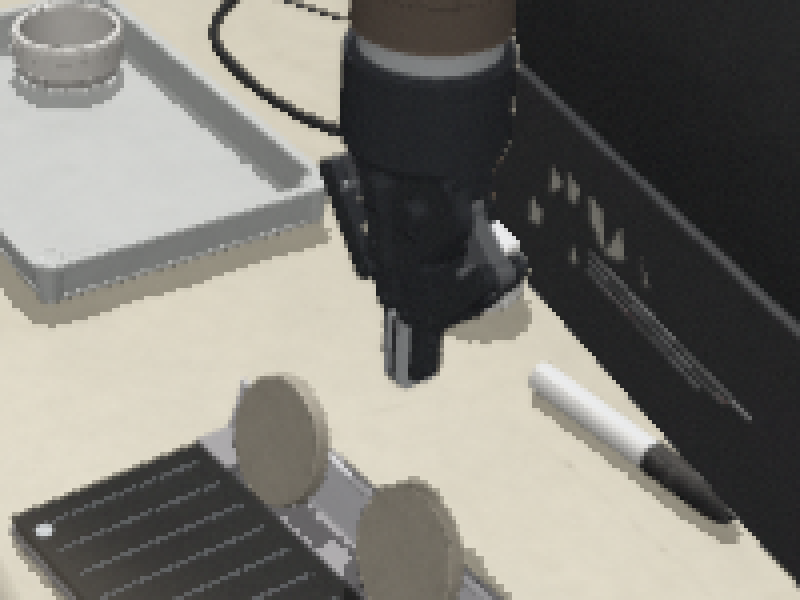

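Tips now show at side pixel (342,286), 11 px above the projection (341,298). I'll touch the bare table gently to settle the height.

```bash
for i in 1 2 3; do :; done; python3 nudge.py '[[0,0,0.004,0],[0,0,0.008,0]]'; python3 nudge.py '[[0,0,0.003,0],[0,0,0.005,0]]'
```

```text
time: 3.6
tool_pos: [0.5513, -0.1241, 0.0046]
eef_rot: [0.0, -0.159, 0.987, -0.0]
wrist_force: [-0.6, 0.1, 1.7]
gripper_width: 0.0003
grasp_force: 0.0
time: 3.85
tool_pos: [0.5508, -0.1239, -0.0009]
eef_rot: [-0.0, -0.159, 0.987, 0.0]
wrist_force: [-0.3, -0.4, 0.2]
gripper_width: -0.0
grasp_force: 0.0
```

```bash
python3 nudge.py '[[0,0,0.003,0],[0,0,0.005,0]]'; python3 nudge.py '[[0,0,0.003,0],[0,0,0.005,0]]';python3 - <<'E'
from h import *
s=manip.state();print(s["tool_pos"],s["wrist_force"],proj("side",s["tool_pos"]))
b=manip.snapshot("side")[:,:,:].max(2)[240:330,325:365]
print([(325+c,240+np.nonzero(b[:,c]<90)[0].max()) for c in range(0,40,2) if (b[:,c]<90).any()])
E
```

```text
time: 4.1
tool_pos: [0.5509, -0.1239, -0.0059]
eef_rot: [-0.0, -0.159, 0.987, 0.0]
wrist_force: [0.1, 0.8, -0.4]
gripper_width: 0.0
grasp_force: 0.0
time: 4.35
tool_pos: [0.5508, -0.1239, -0.0109]
eef_rot: [-0.0, -0.159, 0.987, 0.0]
wrist_force: [0.3, -0.3, 0.0]
gripper_width: 0.0003
grasp_force: 0.0
[ 0.55083261 -0.12388374 -0.01093041] [ 0.32865091 -0.32309954  0.03137393] [341.38896968 306.53309783]
[(325, np.int64(256)), (327, np.int64(261)), (329, np.int64(267)), (331, np.int64(268)), (333, np.int64(268)), (335, np.int64(275)), (337, np.int64(276)), (339, np.int64(282)), (341, np.int64(280)), (343, np.int64(294)), (345, np.int64(293)), (347, np.int64(293)), (349, np.int64(291)), (351, np.int64(281)), (353, np.int64(280)), (355, np.int64(279)), (357, np.int64(279)), (359, np.int64(278)), (361, np.int64(276)), (363, np.int64(275))]
```

Reported z is −11 mm and there is still no contact, so the TCP reading has a real offset. Continuing down to contact.

```bash
python3 nudge.py '[[0,0,0.003,0],[0,0,0.006,0]]'; python3 nudge.py '[[0,0,0.002,0],[0,0,0.004,0]]' | sed -n 2,4p;python3 nudge.py '[[0,0,0.002,0],[0,0,0.003,0]]'| sed -n 2,4p
```

```text
time: 4.65
tool_pos: [0.5509, -0.1239, -0.0168]
eef_rot: [0.0, -0.159, 0.987, -0.0]
wrist_force: [0.1, -0.1, -0.5]
gripper_width: 0.0001
grasp_force: 0.0
tool_pos: [0.5509, -0.1239, -0.0208]
eef_rot: [-0.0, -0.159, 0.987, 0.0]
wrist_force: [0.2, 1.0, 0.4]
tool_pos: [0.5509, -0.1239, -0.0238]
eef_rot: [-0.0, -0.159, 0.987, 0.0]
wrist_force: [0.6, 0.4, 0.3]
```

```bash
python3 nudge.py '[[0,0,0.002,0],[0,0,0.003,0]]'| sed -n 2,4p;python3 nudge.py '[[0,0,0.002,0],[0,0,0.002,0]]'| sed -n 2,4p; python3 - <<'E'
from h import *
s=manip.state();print(s["time"],s["tool_pos"],s["wrist_force"],proj("side",s["tool_pos"]))
im=manip.snapshot("side");b=im.max(2)[240:330,325:365]
print([(325+c,240+np.nonzero(b[:,c]<90)[0].max()) for c in range(10,32,2) if (b[:,c]<90).any()])
cv2.imwrite("pics/p4.png",im[240:340,280:400,::-1].repeat(6,0).repeat(6,1))
E
```

```text
tool_pos: [0.5508, -0.1239, -0.0268]
eef_rot: [-0.0, -0.159, 0.987, 0.0]
wrist_force: [0.4, -0.6, 0.8]
tool_pos: [0.5507, -0.1239, -0.0289]
eef_rot: [-0.0, -0.159, 0.987, 0.0]
wrist_force: [0.1, 0.4, 0.1]
5.65 [ 0.55071978 -0.12388366 -0.02886765] [0.06166597 0.4316175  0.08159936] [340.9120865  313.81302078]
[(335, np.int64(283)), (337, np.int64(300)), (339, np.int64(287)), (341, np.int64(288)), (343, np.int64(302)), (345, np.int64(301)), (347, np.int64(300)), (349, np.int64(295)), (351, np.int64(289)), (353, np.int64(288)), (355, np.int64(287))]
```

View pics/p4.png

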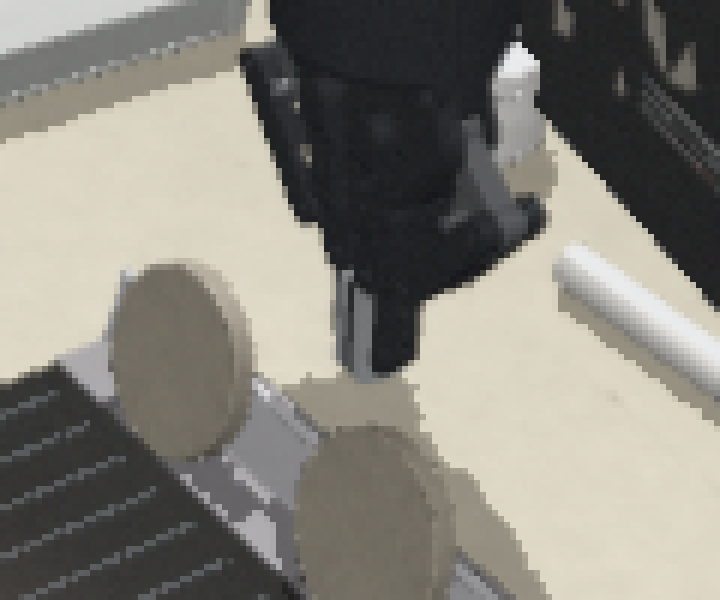

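Tip at side (341–347, 302), with its shadow starting right beneath it, so it's nearly touching the table.

```bash
for k in 1; do python3 nudge.py '[[0,0,0.002,0],[0,0,0.003,0]]'| sed -n 2,4p;done; python3 nudge.py '[[0,0,0.002,0],[0,0,0.003,0]]'| sed -n 2,4p
```

```text
tool_pos: [0.5508, -0.1239, -0.0318]
eef_rot: [-0.0, -0.159, 0.987, 0.0]
wrist_force: [0.7, -0.9, 0.4]
tool_pos: [0.551, -0.1239, -0.0328]
eef_rot: [0.0, -0.159, 0.987, -0.0]
wrist_force: [-6.7, 1.3, 18.3]
```

```bash
python3 nudge.py '[[0,0,0.002,0],[0,0,0.002,0]]'| sed -n 2,4p; python3 -c "
from h import *
print(manip.state()['joint_efforts'])"
```

```text
tool_pos: [0.5511, -0.124, -0.0328]
eef_rot: [0.001, -0.159, 0.987, -0.0]
wrist_force: [-8.2, 2.3, 24.6]
[ 3.67960660e-02 -3.48020339e+01  1.82626569e+01 -3.62330429e+00
  1.45012757e-02  2.96414928e-04]
```

```bash
python3 - <<'E'
from h import *
im=manip.snapshot("side");b=im[270:315,330:358].max(2)
np.set_printoptions(linewidth=200)
print(b[22:42,2:26])
print(plane("side",[[343,304],[343,301],[338,302],[349,300]],0),manip.state()["tool_pos"])
for z in(0,):print(proj("side",np.array([.5508,-.1239,z])))
E
python3 nudge.py '[[0,0,-0.015,0]]' | sed -n 2,4p
```

```text
[[220 218 215 179  97 110  44 114 117 119  61  34  37  36  38  35  33  40 113 214 217 220 221 221]
 [220 219 218 183  96  95  44 114 116 119  56  35  34  38  38  41  37  57 153 221 222 221 220 221]
 [222 222 219 153  95  91  45 114 118 119  57  34  34  36  40  40  35  59 157 221 221 220 220 221]
 [222 222 218 144  96  93  58 114 119 118  55  35  36  38  37  36  37  74 186 220 220 220 221 220]
 [221 221 220 181 109  92  58 115 118 118  55  35  35  39  38  44  38  77 190 220 222 222 221 220]
 [220 220 220 213 113  91  60 114 118 119  44  35  34  35  39  41  36  77 190 219 221 221 221 219]
 [220 219 219 216 113  92  59 114 120 118  58  38  39  38  38  36  37  80 192 220 220 220 219 219]
 [220 220 219 216 112  74  58 113 121 119  44  39  37  39  40  39  36  93 216 220 220 220 219 219]
 [221 220 221 216 112  73  76 115 120 118  36  36  38  36  40  43  38  97 220 220 219 220 220 221]
 [175 222 220 215 112  72  78 114 119 102  35  36  36  37  43  37  51 148 220 220 220 220 220 220]
 [153 169 167 164 127  84  79 115 119  99  37  34  37  34  41  80 150 214 219 219 220 221 221 220]
 [152 151 1
[... 506 characters left out ...]
151 152 151 149 150 151 151 150 150 150 149 149 160 221 221 222 221 220 219]
 [149 149 149 147 148 149 151 150 150 151 150 150 149 148 149 150 149 151 173 221 221 220 221 220]
 [122 150 149 150 150 151 150 150 149 132 134 149 149 150 149 149 150 149 160 219 219 219 220 221]
 [104 122 130 147 108 126 126 113 114 107 101 109 116 117 136 149 146 148 150 171 219 219 220 220]]
[[ 0.55136697 -0.13029712  0.        ]
 [ 0.55437899 -0.1215153   0.        ]
 [ 0.54410181 -0.12196429  0.        ]
 [ 0.56658635 -0.12156684  0.        ]] [ 0.55110291 -0.12398202 -0.03280776]
[341.63654277 302.04161835]
tool_pos: [0.5504, -0.1238, -0.0211]
eef_rot: [-0.0, -0.159, 0.987, 0.0]
wrist_force: [0.6, 0.3, -0.1]
```

The contact fixes it: x and y agree, and the true tip height is the reported z + 32 mm when shut. Pushing disc 1 with the tip at true z ≈ 0.052.

```bash
python3 -c "
from h import *
delta(rk(.082,.098,.020),TH+np.pi/2)"; python3 nudge.py '[[0,0,-0.042,0],[0.03,0.0,-0.042,0],[0.045,0.0,-0.042,0],[0.053,0,-0.042,0],[0.06,0,-0.042,0],[0.067,0,-0.042,0],[0.073,0,-0.042,0],[0.079,0,-0.042,0],[0.084,0,-0.042,0],[0.088,0,-0.042,0]]' | sed -n 1,4p;  python3 -c "
from h import *
delta(rk(.082,.098,.020),TH+np.pi/2)
cv2.imwrite('pics/p5.png',manip.snapshot('side')[250:350,270:370,::-1].repeat(6,0).repeat(6,1))"
```

```text
delta [ 0.0297  0.0015 -0.0411] turn 0.0002
rack pos [0.1117 0.0965] -0.02114771856062357
time: 7.88
tool_pos: [0.4672, -0.1517, 0.0204]
eef_rot: [0.0, -0.159, 0.987, -0.0]
wrist_force: [0.6, 0.2, 0.7]
delta [-0.0581  0.0018  0.0004] turn 0.0001
rack pos [0.0239 0.0962] 0.020378105217032413
```

```bash
python3 nudge.py '[[0,0,-0.05,0],[-0.03,-0.045,-0.055,0],[-0.06,-0.096,-0.055,0],[-0.06,-0.096,-0.055,0],[-0.06,-0.096,0,0],[-0.06,-0.096,0,0]]' | sed -n 1,4p; python3 - <<'E'
from h import *
delta(rk(.082,0,.020),TH+np.pi/2)
im=manip.snapshot("side")
cv2.imwrite("pics/p6.png",im[230:430,235:455,::-1].repeat(3,0).repeat(3,1))
E
```

```text
time: 8.68
tool_pos: [0.5493, -0.2215, 0.0159]
eef_rot: [-0.005, -0.16, 0.987, 0.003]
wrist_force: [-1.0, 1.1, -0.8]
delta [-0.002  -0.004  -0.0042] turn 0.0004
rack pos [0.0799 0.0041] 0.01589142424337992
```

View pics/p6.png

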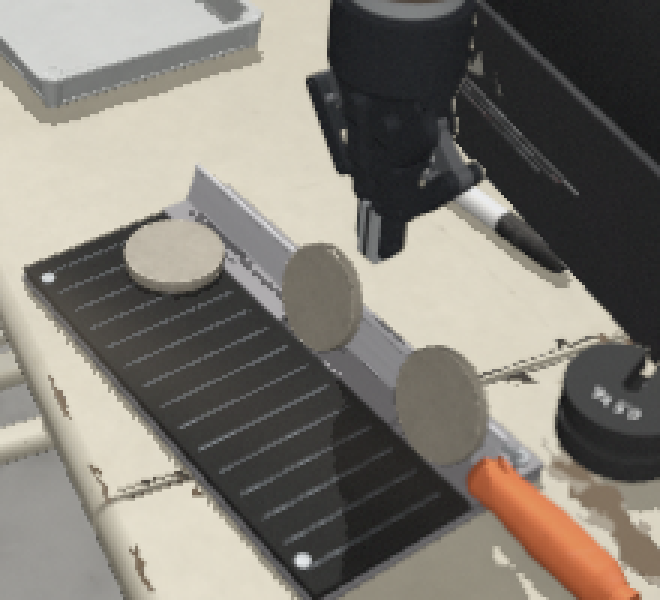

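Disc 1 lies flat on the apron at crop (174,250), i.e. side (293,313), with a plain back. The finger is behind disc 2. Pushing discs 2 and 3 the same way.

```bash
python3 nudge.py '[[0.005,-0.0,0,0],[0.014,0,0,0],[0.022,0,0,0],[0.029,0,0,0],[0.036,0,0,0],[0.042,0,0,0],[0.047,0,0,0],[0.052,0,0,0],[0.056,0,0,0],[0.057,0,0,0]]' | sed -n 1,4p; python3 nudge.py '[[0,0,-0.05,0],[-0.03,-0.045,-0.055,0],[-0.057,-0.098,-0.055,0],[-0.057,-0.098,-0.055,0],[-0.057,-0.098,0,0],[-0.057,-0.098,0,0]]' | sed -n 1,4p; python3 - <<'E'
from h import *
delta(rk(.082,-.098,.020),TH+np.pi/2)
E
```

```text
time: 9.98
tool_pos: [0.5002, -0.2419, 0.0203]
eef_rot: [-0.0, -0.159, 0.987, 0.0]
wrist_force: [-0.1, 0.0, 0.2]
time: 10.72
tool_pos: [0.5804, -0.3139, 0.0151]
eef_rot: [-0.005, -0.16, 0.987, 0.004]
wrist_force: [-1.9, 1.5, 0.1]
delta [-0.0016 -0.0045 -0.0049] turn 0.0003
rack pos [ 0.0803 -0.0934] 0.015129266907577488
```

```bash
python3 nudge.py '[[0.005,-0.0,0,0],[0.014,0,0,0],[0.022,0,0,0],[0.029,0,0,0],[0.036,0,0,0],[0.042,0,0,0],[0.047,0,0,0],[0.052,0,0,0],[0.056,0,0,0],[0.057,0,0,0]]' | sed -n 1,4p; python3 nudge.py '[[0,0,-0.05,0],[0,0.06,-0.1,0],[0,0.12,-0.12,0],[0,0.18,-0.12,0],[0,0.24,-0.12,0],[0,0.30,-0.12,0],[0,0.36,-0.12,0],[0,0.41,-0.12,0],[0,0.41,-0.12,0]]' 0.085 | sed -n 1,4p; python3 - <<'E'
from h import *
delta(rk(.082,-.098,.020),TH+np.pi/2)
a=manip.snapshot("side");b=manip.snapshot("top")
cv2.imwrite("pics/s7.png",a[:,:,::-1]);cv2.imwrite("pics/t7.png",b[:,:,::-1])
A=cv2.resize(a[270:440,230:450,::-1],(400,309));B=cv2.resize(b[225:360,320:520,::-1],(400,270))
cv2.imwrite("pics/p7.png",np.hstack([A,cv2.copyMakeBorder(B,0,39,0,0,0)]))
for n,im in(("side",a),("top",b)):
    i=im.astype(int);m=((i[...,0]>90)&(i[...,0]-i[...,1]>60)&(i[...,0]-i[...,2]>40)).astype(np.uint8)
    k=cv2.connectedComponentsWithStats(m)
    for st,c in zip(k[2][1:],k[3][1:]):
        if st[4]>15:print(n,st,c,im[int(c[1]),int(c[0])],plane(n,[c],.02)[0])
E
```

```text
time: 11.98
tool_pos: [0.531, -0.3349, 0.0203]
eef_rot: [-0.0, -0.159, 0.987, 0.0]
wrist_force: [-0.2, -0.2, 0.4]
time: 13.1
tool_pos: [0.401, 0.0574, 0.1406]
eef_rot: [0.0, -0.163, 0.987, 0.0]
wrist_force: [-0.4, -0.0, -0.3]
delta [-0.0519 -0.4139  0.1205] turn 0.0075
rack pos [0.0269 0.3154] 0.1406418085244613
side [465  95   6   4  19] [467.63157895  96.68421053] [159  63  58] [1.52120253 1.05478046 0.02      ]
side [504 117  14   8  50] [510.8  120.52] [188  75  68] [1.51268828 0.72918423 0.02      ]
side [515 133   4   7  22] [516.13636364 136.27272727] [116  38  31] [1.42563965 0.5718396  0.02      ]
side [320 338  14   9 101] [326.33663366 341.84158416] [225  82  80] [ 0.48212953 -0.24337039  0.02      ]
side [ 391  383   57   54 1078] [418.91187384 408.74675325] [208 118  77] [ 0.56929692 -0.41471789  0.02      ]
top [356  21   6   6  17] [358.70588235  23.52941176] [147  47  42] [ 1.0211092  -0.08149526  0.02      ]
top [307  25  43   9 181] [328.13812155  28.1878453 ] [147  33  26] [ 1.00464974 -0.01935425  0.02      ]
top [366  27   9   5  34] [370.          29.20588235] [143  40  34] [ 1.0103671  -0.10572128  0.02      ]
top [445  29  18  12 143] [453.63636364  34.55244755] [152  54  38] [ 1.01364073 -0.27807744  0.02      ]
top [358  33   6   5  19] [360.21052632  35.21052632] [105  26  19] [ 0.99493313 -0.08659762  0.02      ]
top [488 241  52  22 614] [513.6465798  250.45439739] [217  97   2] [ 0.57231528 -0.40887655  0.02      ]
top [418 283  12  13 125] [423.392 289.136] [214   7   0] [ 0.48315196 -0.24283367  0.02      ]
```

View pics/p7.png

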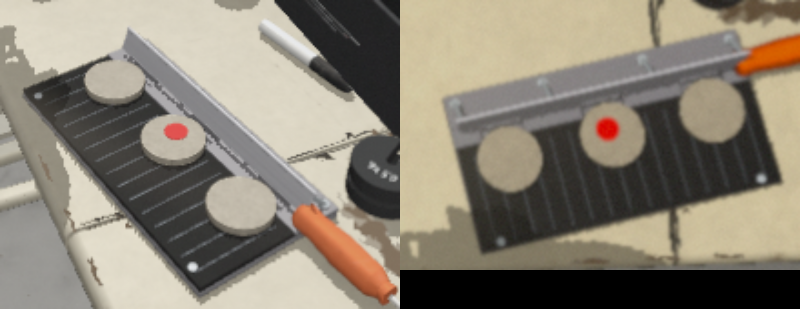

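All three lie flat, backs up. The middle one carries the red dot, at top (423,289) and side (326,342). Next I need the disc centre and height.

```bash
python3 - <<'E'
from h import *
np.set_printoptions(precision=4,suppress=True)
print("dot tri",tri([[326.34,341.84]],[[423.39,289.14]]))
im=cv2.imread("pics/t7.png").astype(int)
m=np.zeros((480,640),np.uint8);s=(slice(265,320),slice(340,510));c=im[s]
m[s]=(((c[...,2]-c[...,0]>14))&(c.max(2)>80))*255
m=cv2.morphologyEx(m,cv2.MORPH_OPEN,np.ones((3,3)))
for k in cv2.findContours(m,0,2)[0]:
    if cv2.contourArea(k)>300:
        P=plane("top",k,.02)[:,:2];(x,y),r=cv2.minEnclosingCircle(P.astype(np.float32))
        e=cv2.fitEllipse((P*1000).astype(np.float32))
        print(cv2.contourArea(k),x,y,r,"ell",e,"rack",RR.T@(np.array(e[0])/1000-RO))
delta(rk(0,0,.0))
E
```

```text
dot tri [[ 0.4828 -0.2428  0.0195  0.0009]]
833.0 0.4474998414516449 -0.1533230096101761 0.03144609555602074 ell ((447.319091796875, -153.39224243164062), (60.68142318725586, 61.107418060302734), 15.801994323730469) rack [0.0046 0.1008]
833.5 0.47889283299446106 -0.24741005897521973 0.031485218554735184 ell ((478.74462890625, -247.4220733642578), (60.8215217590332, 61.07828903198242), 179.33905029296875) rack [0.0048 0.0016]
314.5 0.5060278177261353 -0.39193329215049744 0.03869811072945595 ell ((527.5255126953125, -391.9075622558594), (24.94164276123047, 156.44908142089844), 105.78429412841797) rack [ 0.0057 -0.1508]
813.5 0.5103080868721008 -0.3388986885547638 0.03151634708046913 ell ((510.1094055175781, -339.0651550292969), (60.01361846923828, 61.556846618652344), 16.6235294342041) rack [ 0.0058 -0.0952]
delta [ 0.0283 -0.3124  0.1408] turn None
rack pos [0.0275 0.3125] 0.1406462487579167
```

```bash
python3 nudge.py '[[0.005,-0.06,0,0],[0.01,-0.12,0,0],[0.015,-0.18,0.0,0],[0.02,-0.24,0.02,0],[0.023,-0.29,0.05,0],[0.023,-0.311,0.08,0],[0.023,-0.311,0.10,0],[0.023,-0.311,0.10,0],[0.023,-0.311,0.10,0]]' 0.07 | sed -n 1,5p; python3 -c "
from h import *
delta(rk(.0047,.0015,-.0225),TH+np.pi/2)"
```

```text
time: 14.32
tool_pos: [0.4784, -0.2492, 0.041]
eef_rot: [0.0, -0.159, 0.987, -0.0]
wrist_force: [0.5, -0.7, -0.2]
gripper_width: 0.0699
delta [-0.0007  0.0015  0.0635] turn -0.0013
rack pos [0.0039 0.    ] 0.04095144726485376
```

```bash
python3 nudge.py '[[0,0.0015,0.03,0],[0,0.0015,0.05,0],[0,0.0015,0.058,0],[0,0.0015,0.062,0],[0,0.0015,0.0635,0],[0,0.0015,0.0635,0]]' | sed -n 1,5p
```

```text
time: 15.08
tool_pos: [0.4784, -0.2469, -0.0225]
eef_rot: [0.001, -0.159, 0.987, -0.0]
wrist_force: [0.2, 0.6, -0.2]
gripper_width: 0.0701
```

```bash
python3 nudge.py '[[0,0,0,0],[0,0,0,0],[0,0,0,0],[0,0,0,0],[0,0,0,0]]' 0.05 30; python3 nudge.py '[[0,0,-0.004,0],[0,0,-0.012,0],[0,0,-0.03,0],[0,0,-0.03,0]]'
```

```text
time: 15.7
tool_pos: [0.4784, -0.2469, -0.0222]
eef_rot: [0.001, -0.159, 0.987, -0.0]
wrist_force: [-0.9, 0.0, 5.6]
gripper_width: 0.0582
grasp_force: 31.4
time: 16.2
tool_pos: [0.4792, -0.2474, 0.0083]
eef_rot: [0.001, -0.159, 0.987, -0.001]
wrist_force: [1.0, -0.8, 0.0]
gripper_width: 0.058
grasp_force: 32.3
```

```bash
python3 -c "
from h import *
delta(np.array([.4642,.158,.02]),.265+np.pi/2)
b=manip.snapshot('side').astype(int)[250:400,250:400];m=(b[...,0]-b[...,1]>60)&(b[...,0]>90);y,x=np.nonzero(m);k=x<125
print(k.sum(),x[k].mean()+250,y[k].mean()+250)
c=[.4642,.158];T=np.array([[np.cos(.265),-np.sin(.265)],[np.sin(.265),np.cos(.265)]])
# two-view check of tray near-right rim corner
print(tri([[250,246]],[[267,316]]))
"
```

```text
delta [-0.1134  0.3895 -0.0124] turn 0.0552
rack pos [0.0053 0.0015] 0.008307250527002943
92 326.5978260869565 327.5
[[4.05653644e-01 4.01305191e-02 5.04909046e-02 1.44708869e-04]]
```

The dot rose 14 px in the side view (~31 mm), so the disc is lifted and held level. Carrying it to the tray.

```bash
python3 nudge.py '[[0,0,-0.05,0],[-0.014,0.05,-0.06,0],[-0.03,0.1,-0.06,0],[-0.045,0.155,-0.06,0.02],[-0.061,0.21,-0.06,0.04],[-0.077,0.265,-0.06,0.055],[-0.091,0.315,-0.06,0.055],[-0.105,0.36,-0.06,0.055],[-0.1134,0.3895,-0.05,0.055],[-0.1134,0.3895,-0.03,0.055]]' | sed -n 1,6p; python3 -c "
from h import *
print(tri([[253,255.5]],[[267,317]]))
delta(np.array([.4642,.158,-.03]),.265+np.pi/2)"
```

```text
time: 17.5
tool_pos: [0.4633, 0.1613, 0.0365]
eef_rot: [0.001, -0.134, 0.991, 0.0]
wrist_force: [0.0, -1.1, -0.6]
gripper_width: 0.058
grasp_force: 32.7
[[0.40792586 0.04162633 0.02570022 0.00627866]]
delta [ 0.0001 -0.0035  0.0665] turn 0.0043
rack pos [0.1187 0.3945] 0.03654222671029157
```

```bash
python3 nudge.py '[[0,0,0.03,0],[0,0,0.05,0],[0,0,0.058,0],[0,0,0.062,0],[0,0,0.0645,0],[0,0,0.0645,0]]' | sed -n 1,6p; python3 nudge.py '[[0,0,0.001,0],[0,0,0.002,0]]' | sed -n 1,4p
```

```text
time: 18.25
tool_pos: [0.4633, 0.1588, -0.0272]
eef_rot: [0.001, -0.132, 0.991, 0.0]
wrist_force: [-0.1, -0.7, -0.6]
gripper_width: 0.0579
grasp_force: 32.8
time: 18.5
tool_pos: [0.4632, 0.1588, -0.0294]
eef_rot: [0.0, -0.132, 0.991, 0.0]
wrist_force: [0.3, 0.1, -0.2]
```

```bash
python3 nudge.py '[[0,0,0.001,0],[0,0,0.0018,0]]' | sed -n 1,4p; python3 nudge.py '[[0,0,0.0008,0],[0,0,0.0008,0]]' | sed -n 1,4p
```

```text
time: 18.75
tool_pos: [0.4628, 0.1587, -0.0315]
eef_rot: [-0.0, -0.132, 0.991, -0.0]
wrist_force: [-0.7, -0.2, 4.0]
time: 19.0
tool_pos: [0.4629, 0.1587, -0.0316]
eef_rot: [0.0, -0.132, 0.991, 0.0]
wrist_force: [-1.7, -0.6, 5.8]
```

```bash
python3 nudge.py '[[0,0,0,0],[0,0,0,0],[0,0,0,0],[0,0,0,0]]' 0.075 | sed -n 5,6p; python3 nudge.py '[[0,0,-0.02,0],[0,0,-0.06,0],[0,0,-0.12,0],[0,0.06,-0.17,0],[0,0.12,-0.2,0],[0,0.18,-0.2,0],[0,0.24,-0.2,0],[0,0.3,-0.2,0],[0,0.3,-0.2,0],[0,0.3,-0.2,0]]' | sed -n 1,5p; python3 - <<'E'
from h import *
np.set_printoptions(precision=4,suppress=True)
D={}
for n,bx in(("side",(180,170,340,280)),("top",(90,215,280,350))):
    im=manip.snapshot(n);i=im.astype(int);x0,y0,x1,y1=bx;i=i[y0:y1,x0:x1]
    m=((i[...,0]>90)&(i[...,0]-i[...,1]>60)&(i[...,0]-i[...,2]>40)).astype(np.uint8)
    y,x=np.nonzero(m);D[n]=[x.mean()+x0,y.mean()+y0];print(n,len(x),D[n])
    f=((i[...,0]-i[...,2]>14)&(i.max(2)>70)).astype(np.uint8);f[m>0]=1
    if n=="top":
        f=cv2.morphologyEx(f,cv2.MORPH_OPEN,np.ones((3,3)))
        for k in cv2.findContours(f,0,2)[0]:
            if 400<cv2.contourArea(k)<1500:
                P=plane("top",k+np.array([x0,y0]),.011)[:,:2];print(cv2.contourArea(k),cv2.fitEllipse((P*1000).astype(np.float32)))
    cv2.imwrite(f"pics/{n}9.png",im[:,:,::-1])
p=tri([D["side"]],[D["top"]])[0];print("dot",p)
T=.265;c,s=np.cos(T),np.sin(T);print("tray xy",np.array([[c,s],[-s,c]])@(p[:2]-[.4524,.2014]))
# other discs and tins unchanged?
a=cv2.imread("pics/t7.png");b=cv2.imread("pics/top9.png");print("rack diff",np.abs(a[235:360,340:410].astype(int)-b[235:360,340:410]).mean(),np.abs(a[235:360,450:520].astype(int)-b[235:360,450:520]).mean())
a=cv2.imread("pics/top0.png");print("tins diff",np.abs(a[165:220,255:320].astype(int)-b[165:220,255:320]).mean())
E
```

```text
gripper_width: 0.0748
grasp_force: 0.0
time: 20.75
tool_pos: [0.3837, 0.4483, 0.167]
eef_rot: [-0.0, -0.133, 0.991, -0.001]
wrist_force: [-0.1, 0.5, -0.2]
gripper_width: 0.075
side 40 [np.float64(267.725), np.float64(230.0)]
top 115 [np.float64(207.18260869565216), np.float64(277.7217391304348)]
dot [0.4678 0.164  0.0103 0.0009]
tray xy [ 0.0051 -0.0401]
rack diff 10.700761904761904 2.2244571428571427
tins diff 1.9972027972027973
```

```bash
python3 - <<'E'
from h import *
im=cv2.imread("pics/top9.png").astype(int)
for nm,(x0,y0,x1,y1),z in(("rack",(340,265,487,322),.02),("tray",(165,240,250,320),.011)):
    c=im[y0:y1,x0:x1];m=(((c[...,2]-c[...,0]>14)&(c.max(2)>60))*255).astype(np.uint8)
    m=cv2.morphologyEx(m,cv2.MORPH_OPEN,np.ones((3,3)))
    for k in cv2.findContours(m,0,2)[0]:
        if cv2.contourArea(k)>300:
            P=plane("top",k+np.array([x0,y0]),z)[:,:2];e=cv2.fitEllipse((P*1000).astype(np.float32));print(nm,np.round(e[0],1),np.round(e[1],1))
E
```

```text
rack [ 447.2 -153.5] [61.  61.9]
rack [ 510.  -338.6] [60.8 61.4]
rack [ 439.9 -184.2] [130.8 206.8]
tray [463.5 158.6] [60.  60.5]
```

The dotted disc lies flat in the tray as a 60 mm circle with its dot up, the plain discs haven't moved, and the tins are undisturbed.

```bash
python3 -c "
from bench import manip
print(manip.hand_in())"
```

```text
the job is handed in; nothing more can be done
None
```

I handed the job in at about 21 s with the red-dotted disc flat in the tray (dot up), both good discs flat on the apron (backs up) and neither tin moved, going by the last pictures; the hand-in call returned no verdict.

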